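Lid the stylus jar and hold the carousel with it at the front

ROBOT

A 6-joint arm with a two-finger parallel gripper is mounted at the origin on the work surface. World frame = base frame: x ahead of the robot, y to its left, z up, the work surface at z = 0. Lengths are in mm, angles in rad, forces in N, time in s.
With the tool pointing down it reaches from about 400 to 925 mm from the base axis. Payload 12.5 kg.
Tool frame: the origin (TCP) lies at the very end of the fingers, on their centre line; the grasp point (between the pads) lies 19 mm behind it (env.grasp_offset is the distance from the TCP to the grasp point, in mm); z points along the fingers, y is the direction in which the jaws open and shut (so a half turn about z gives the same grasp; the last joint's range is limited). The gripper opens to 95 mm and grips with 3 to 60 N. Pads are 20 mm wide; open, the fingers measure 119 mm over their backs; the gripper's body (75 mm by 180 mm) begins 59 mm behind the grasp point.
Start: joints at [1.108, 0.491, 1.559, -0, 1.092, -0.106], TCP at [218.283, 585.661, 214.661] pointing down, gripper open.
Joint ranges: [-3.1, 3.1], [-0.84, 2.19], [0.05, 2.79], [-1.13, 4.28], [0.06, 2.93], [-2.69, 2.69]. Speed limits (rad/s): [2.22, 2.22, 2.79, 3.14, 3.14, 3.14].

INTERFACE

Orientations are given as [roll, pitch, yaw] about the fixed x, y, z axes, in that order (R = Rz(yaw) Ry(pitch) Rx(roll)).
In Python, from cell import env gives the robot as it stands. The module is installed in compiled form; this text tells all that it offers.
- The arm moves only by the shell command python3 -m pendant 'ROWS'. ROWS is JSON, one flat list of numbers, 5 for each row, row after row: the shift along the tool's x, y, z as a fraction of full scale, then the turn about the tool's z as a fraction of full scale, then the gripper's target within -1 to 1 (shut at 1, half-way at 0, fully open at -1). In form: [x, y, z, turn, grip, x, y, z, turn, grip, ...]. A call has 1 to 10 rows; each row shifts and turns the commanded pose from where the row before left it, along the tool's axes as they then stand; what a row does not reach is not made up. Full scale, the value 1, is 0.4 m for a shift and 180 degrees for a turn. A row lasts 1/8 s, in which the tool goes at most 62.5 mm and 10.7 degrees, less where a joint would pass 70% of its speed; a pose out of reach is approached as far as the arm can. A call with a number of a shift or a turn outside -1 to 1 is refused whole. A call with a gripper value outside its range is refused whole. The fingers move at their own pace and stop on an object; the grip force is fixed at half the most. Time passes only in rows, so rows that do not move let the fingers close. It gives the time, the measured TCP pose, the force and the opening at its end, in the units of the state.
- env.state(): the state, without advancing time (a new reading comes with each control period).
- env.read_camera(name): name is "scene" or "top" or "wrist"; returns the picture (420x560x3 uint8, red, green, blue); there is no depth.
- env.camera_model(name): a dict with "fx", "fy", "cx", "cy" (pixels), "k1" (the pictures are not rectified: a ray, as slopes to the right and down, at radius r is drawn at 1 + k1 r^2 times it, then the intrinsics apply), "view" (4x4, takes a point from world to camera coordinates); the wrist camera has in their place "tool_from_camera" (4x4, takes a point from camera to tool coordinates, whose origin is the TCP and whose axes are the flange's). Camera axes: x right, y down, z forward; pixel columns grow to the right and rows downward; lengths in mm; the calibration is good to about 2 mm. A picture is of the moment at which its call begins: read the wrist's pose just before it. camera_model takes no time and is no camera call.
- env.job_done(): hands the job in, once; it reports no verdict.
Trained networks look in the newest picture that a camera, given by its name, has taken for a name from the list of things; names that differ only in an ending like _2 or _b are one class to them, and where a whole thing is asked for, a point or a joint stands for the part that bears it (a point fixed in the world has none). Each returns a list of dicts, best first, with "confidence" (0 to 1); they miss things now and then, are a little off and sometimes report something else, mostly with a low value. They report only what shows in the picture. A call takes as long as a camera call. They do not tell look-alikes from the thing itself.
- env.masks_of(thing, camera): "region" (420x560 bool, what is visible of it).
- env.landmark_of(thing, camera): "xyz" ([x, y, z] in mm, in world coordinates, good to about 4 mm: a listed point, or the origin of a listed thing).
The state is a dict: "t": time; "joints": joint angles; "qvel": joint speeds; "tau": joint torques, N m; "eef_pos": TCP position; "tcp_rot": TCP orientation; "ft_force": force on the tool from outside, world axes, zero at the start; "moment": the same for the moment, N m; "opening": opening from 0.0 (shut) to 1.0 (fully open).
Only numpy, scipy, OpenCV 4.12 (cv2) and the standard library are available. Lean on these libraries where they do the work, as an engineer would, in place of code of your own. Each camera call takes 0.05 s, during which the arm holds its last target.

TASK

The open jar on the accessory carousel has just been refilled: set the loose wooden lid with the tall knob fully home on it and let go of the lid. Then take hold of the carousel's upright steel post and turn the carousel until that jar faces front, in line with the steel pointer on the base, and finish while still gripping the post, holding the carousel still so that it cannot drift. Leave the other things on the shelf where they are.

Things in the scene. Friction and masses are not known exactly. Their poses are not given: they have to be found in the camera images.
- base: Fixed dark-wood base disc of the carousel, 230 mm across, 14 mm high; stands anywhere in front of the robot. Origin at the centre of its underside on the turning axis (vertical). Its own -x axis is the FRONT (roughly towards the robot), where a steel pointer bar (14 mm wide, 12 mm high) sticks out beyond the tray.
- pointer_tip (a point): Outer end of the steel pointer bar, 155 mm from the turning axis, 12 mm above the shelf. The jar faces front when its centre lies on the line from the axis to this point.
- carousel: Oak tray, 250 mm across, top 34 mm above the shelf; turns freely either way about the base's vertical axis (friction 0.06 N m). Origin on the axis at shelf height. The open jar is at its own -x, the post at +x, two smaller shut jars (fixed, 58 mm across, knob tops 97 mm above the shelf) at +y and -y, 82 mm from the axis. Its yaw equals the base's when the open jar faces front.
- jar_mouth (a point): Centre of the mouth of the white ceramic jar fixed on the tray, the only open one, level with its rim, 89 mm above the shelf, 82 mm from the axis. Jar 68 mm outside and 58 mm inside diameter, 55 mm high.
- post_top (a point): Centre of the top end of the upright round steel post, 18 mm diameter (foot flange 32 mm, 6 mm high), that is fixed on the tray opposite the open jar, 95 mm from the axis. The top is 170 mm above the shelf, 136 mm above the tray. The post does not turn in the tray, but being round it lets a grip slip round it.
- lid: Loose turned wooden lid, about 60 g, standing on its plug on the shelf. From below: plug 51 mm diameter (45 mm for its lowest 4 mm), 12 mm high; flange 72 mm diameter, 6 mm thick; round knob 22 mm diameter, 34 mm high. Origin at the centre of the plug's underside, z up. Fully home, the flange rests on the jar's rim, the origin 12 mm below the rim.
- lid_knob (a point): Centre of the top of the lid's knob, 52 mm above the lid's origin.
- weight: Bystander: chrome record weight, 76 mm across, 46 mm high, no tall knob; origin at its underside's centre. It and the lid may swap sides.
- mug: Bystander: blue ceramic mug, 80 mm across, 90 mm high; origin under its centre.
- cap: Bystander: black plastic spindle cap, 36 mm across, 28 mm high; origin under its centre.
- adapter: Bystander: flat aluminium record adapter ring, 38 mm across, 7 mm high; origin under its centre.
- brush: Bystander: stylus brush lying flat, 120 mm long, 16 mm wide; origin under its middle.
- headshell: Bystander: aluminium headshell, 67 mm long, 19 mm wide, 18 mm high; origin under its middle.
Not all that is in view belongs to the job. What is shaped like the lid but black or blue is not meant.

How it is judged:
By the outcome, as a careful person would: the job done as asked, in the order asked, and still so for the second after the job is handed in, while the arm keeps its last pose, push and grip.
It also fails if it takes over 64 s, if anything falls off the work surface, if the arm or the gripper's body presses on something with over 40 N, if the wrist force passes 120 N, or if a joint passes its speed limit or range.

## Working session

There is one attempt and no reset: what is moved stays moved. The work goes in short steps, Python scripts to look and compute and a shell command to move; the robot and the scene stay as the last step left them, time stands still between calls to the robot, and variables do not carry over. Pictures are saved under pics/ and viewed, and the job is handed in when it is done.

```bash
mkdir -p pics; ls; python3 - <<'E'
from cell import env
import cv2
s=env.state(); print(s['t'],s['eef_pos'],s['tcp_rot'],s['opening'],env.grasp_offset)
for c in ['scene','top']:
    im=env.read_camera(c); cv2.imwrite(f'pics/{c}0.png',im[:,:,::-1])
    for th in ['lid','lid_knob','jar_mouth','post_top','pointer_tip','base'] if c=='top' else ['lid','lid_knob','jar_mouth','post_top','pointer_tip','base']:
        print(c,th,[( [round(v) for v in d['xyz']],round(d['confidence'],2)) for d in env.landmark_of(th,c)][:4])
print(env.state()['t'])
E
```

```text
pics
0.0 [218.15701575 585.40502088 214.03871228] [-3.14042769e+00 -1.29639848e-04  2.78477872e+00] 1.0024776340684167 18.8
scene lid [([576, -377, -1], 0.95), ([447, -290, 2], 0.89), ([334, -287, -1], 0.8), ([420, -402, 2], 0.78)]
scene lid_knob [([583, -261, 51], 0.93), ([450, -289, 51], 0.89), ([576, -377, 53], 0.89), ([337, -283, 53], 0.88)]
scene jar_mouth [([654, -48, 92], 0.56)]
scene post_top [([489, 29, 175], 0.83)]
scene pointer_tip [([423, 6, 8], 0.59)]
scene base [([574, -12, -1], 0.65)]
top lid [([575, -378, 1], 0.94), ([579, -258, -3], 0.85), ([333, -282, -4], 0.83), ([413, -408, 0], 0.71)]
top lid_knob [([336, -283, 60], 0.96), ([452, -291, 53], 0.9), ([413, -406, 53], 0.89), ([575, -378, 50], 0.88)]
top jar_mouth [([652, -45, 88], 0.83)]
top post_top [([485, 26, 170], 0.79), ([576, -15, -1], 0.72), ([470, -475, -2], 0.59)]
top pointer_tip [([424, 0, 14], 0.93), ([470, -474, 0], 0.72)]
top base [([421, -158, 5], 0.73), ([573, -9, -2], 0.71)]
0.7
```

View pics/scene0.png

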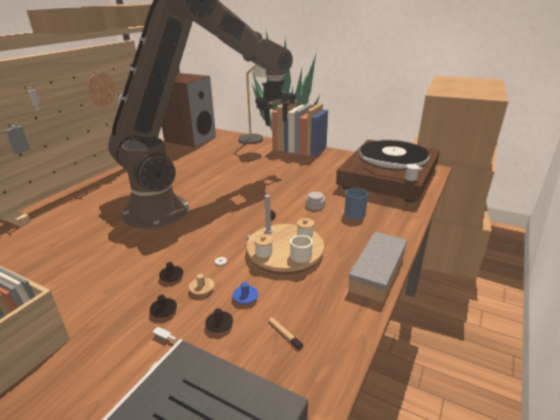

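View pics/top0.png

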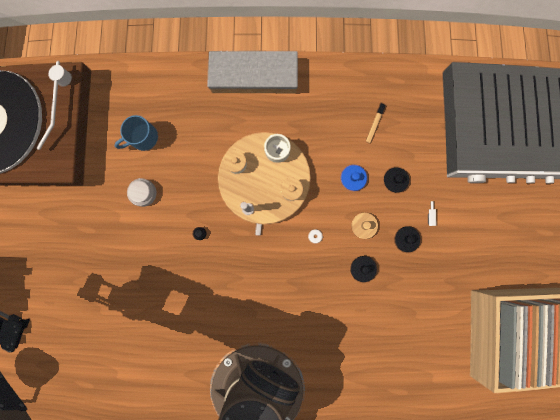

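```bash
cat > h.py <<'E'
import numpy as np, cv2
from cell import env
from scipy.spatial.transform import Rotation as R
def proj(c,P,T=None):
    m=env.camera_model(c)
    V=np.array(m['view']) if 'view' in m else np.linalg.inv(T@np.array(m['tool_from_camera']))
    p=V[:3,:3]@np.array(P,float)+V[:3,3]; s=p[:2]/p[2]; s=s*(1+m['k1']*(s@s))
    return np.array([m['fx']*s[0]+m['cx'],m['fy']*s[1]+m['cy']])
def tool():
    s=env.state(); T=np.eye(4); T[:3,:3]=R.from_euler('xyz',s['tcp_rot']).as_matrix(); T[:3,3]=s['eef_pos']; return T
def plan(xyz,yaw=None):
    s=env.state(); T=tool(); d=T[:3,:3].T@(np.array(xyz)-T[:3,3])
    print('tcp',np.round(s['eef_pos'],1),'rot',np.round(s['tcp_rot'],3),'mm in tool',np.round(d,1),'frac',np.round(d/400,4))
    if yaw is not None:
        dy=(yaw-s['tcp_rot'][2]+np.pi)%(2*np.pi)-np.pi; print('turn deg (tool)',round(-np.degrees(dy),1),'frac',round(-dy/np.pi,4))
    print('t',s['t'],'j',np.round(s['joints'],2),'f',np.round(s['ft_force'],1),'op',round(s['opening'],3))
def lm(th,c):
    return [( [round(v) for v in d['xyz']],round(d['confidence'],2)) for d in env.landmark_of(th,c)][:4]
E
python3 - <<'E'
from h import *
a=cv2.imread('pics/top0.png')[150:300,290:450]; b=cv2.imread('pics/scene0.png')[240:350,130:320]
cv2.imwrite('pics/crop0.png',np.hstack([cv2.resize(a,(400,375)),cv2.resize(b,(400,375))]))
k=[450,-290,52]; 
for c in('top','scene'): print(c,proj(c,k),proj(c,[450,-290,0]),proj(c,[653,-46,89]),proj(c,[487,27,170]),proj(c,[424,3,12]))
plan([450,-290,200])
E
```

```text
top [368.28722954 224.64905217] [364.82401061 225.27453962] [276.19526865 145.08520924] [244.49372405 206.57566902] [257.67946239 234.02953094]
scene [199.27393153 275.64179924] [201.37184033 289.83085593] [302.32790807 240.0049531 ] [265.70835392 194.53056666] [247.75256529 234.44560631]
tcp [218.3 585.7 214.7] rot [3.141 0.    2.785] mm in tool [-523.  -739.6   14.6] frac [-1.3074 -1.849   0.0365]
t 0.7 j [ 1.11  0.49  1.56 -0.    1.09 -0.11] f [-0.4 -0.2  0.3] op 0.996
```

View pics/crop0.png

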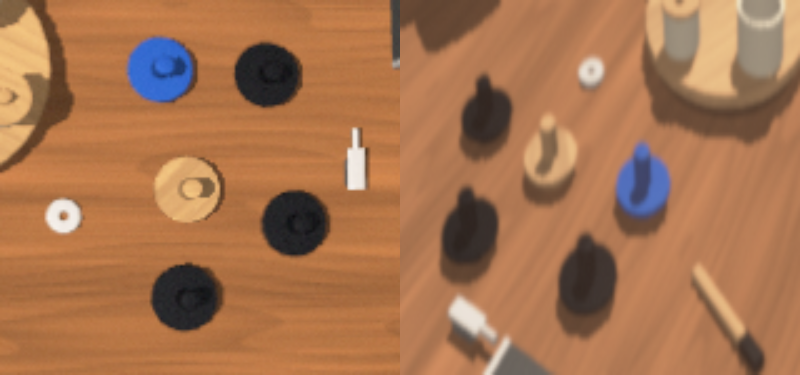

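Candidates in the top image: blue (354,178), three black (397,180), (407,239) and (364,269), and bare wood (365,226). The crop shows the one at (365,226) is the only unpainted wooden lid, and it has a tall knob, so that is the target. I'm moving above it.

```bash
python3 -m pendant '[-0.103,-0.07,-0.0125,0,-1,-0.103,-0.07,-0.0125,0,-1,-0.103,-0.07,-0.0125,0,-1,-0.103,-0.07,-0.0125,0,-1,-0.103,-0.07,-0.0125,0,-1,-0.103,-0.07,-0.0125,0,-1,-0.103,-0.07,-0.0125,0,-1]'
python3 -m pendant '[-0.0575,-0.093,0,0,-1,-0.0575,-0.093,0,0,-1,-0.0575,-0.093,0,0,-1,-0.0575,-0.093,0,0,-1,-0.0575,-0.093,0,0,-1,-0.0575,-0.093,0,0,-1,-0.0575,-0.093,0,0,-1]'
python3 -m pendant '[-0.026,-0.1,0,0,-1,-0.026,-0.1,0,0,-1,-0.026,-0.1,0,0,-1,-0.026,-0.1,0,0,-1,-0.026,-0.1,0,0,-1,-0.026,-0.1,0,0,-1,-0.026,-0.1,0,0,-1,0,0,0,0,-1]'
python3 - <<'E'
from h import *
plan([450,-290,150])
T=tool(); im=env.read_camera('wrist'); cv2.imwrite('pics/w1.png',im[:,:,::-1])
print(lm('lid_knob','wrist'),lm('lid','wrist'))
print(proj('wrist',[450,-290,52],T),proj('wrist',[450,-290,18],T))
for c in('top','scene'):
    i=env.read_camera(c); cv2.imwrite(f'pics/{c}1.png',i[:,:,::-1]);print(c,lm('jar_mouth',c),lm('post_top',c),lm('pointer_tip',c),lm('base',c),lm('carousel',c),lm('lid_knob',c))
E
```

```text
t: 1.58
eef_pos: [420.9, 299.9, 250.0]
tcp_rot: [3.141, 0.0, 2.785]
ft_force: [0.4, 0.8, -0.4]
opening: 1.001
t: 2.45
eef_pos: [480.1, -0.4, 249.8]
tcp_rot: [3.141, 0.001, 2.785]
ft_force: [0.1, 1.4, -0.3]
opening: 1.001
t: 3.45
eef_pos: [450.0, -288.8, 249.3]
tcp_rot: [-3.142, -0.0, 2.782]
ft_force: [-0.1, 0.2, 0.4]
opening: 1.001
tcp [ 450.  -288.8  249.3] rot [-3.142 -0.     2.782] mm in tool [-0.4 -1.1 99.3] frac [-0.0011 -0.0028  0.2483]
t 3.45 j [-0.69  0.33  1.73 -0.    1.08 -1.91] f [-0.1  0.2  0.4] op 1.001
[([448, -285, 51], 0.95), ([579, -378, 50], 0.67), ([330, -286, 55], 0.62), ([410, -400, 53], 0.59)] [([452, -284, -1], 0.97), ([413, -409, -6], 0.95), ([584, -260, 2], 0.88), ([334, -285, -1], 0.85)]
[275.62678009 185.77794883] [275.69723164 179.38690529]
top [([652, -46, 86], 0.96), ([452, -288, 53], 0.35)] [([488, 25, 173], 0.65)] [([424, 1, 11], 0.77)] [([575, -9, -2], 0.74), ([652, -48, 88], 0.59)] [([572, -15, -2], 0.94), ([424, 0, 12], 0.65)] [([580, -257, 47], 0.63), ([578, -376, 55], 0.63), ([449, -289, 52], 0.4)]
scene [([652, -45, 88], 0.7)] [([489, 31, 175], 0.73), ([653, -47, 89], 0.53)] [([422, 2, 12], 0.89)] [([574, -12, 2], 0.62)] [([578, -14, -2], 0.69), ([447, -286, -1], 0.18)] [([413, -408, 50], 0.94), ([334, -283, 55], 0.87), ([452, -293, 51], 0.85), ([582, -262, 51], 0.77)]
```

View pics/w1.png

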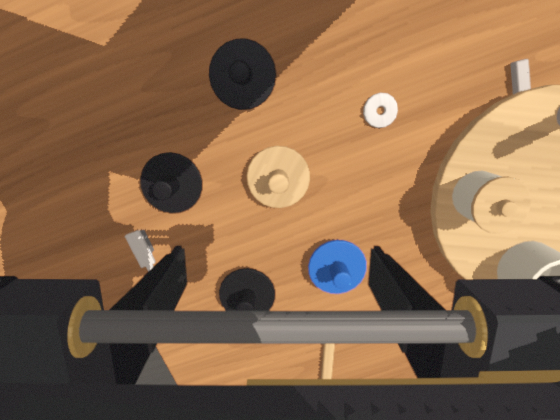

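The wrist picture shows the wooden lid with its flange at about (278,177) and knob top at about (278,181). I'll refine the lid's position by segmenting its colour.

```bash
cat >> h.py <<'E'
from scipy.optimize import least_squares
def solve(c,uv,z,T=None,x0=(500,0)):
    r=least_squares(lambda q:proj(c,[q[0],q[1],z],T)-np.array(uv),x0); return r.x
E
python3 - <<'E'
from h import *
T=tool()
im=cv2.imread('pics/w1.png'); 
cv2.imwrite('pics/w1c.png',cv2.resize(im[130:230,230:330],(600,600),interpolation=cv2.INTER_CUBIC))
m=[d for d in env.masks_of('lid','wrist')]
for d in m[:4]:
    ys,xs=np.nonzero(d['region']); print(d['confidence'],xs.mean(),ys.mean(),xs.min(),xs.max(),ys.min(),ys.max())
for uv in [(278,181)]: print(solve('wrist',uv,52,T,(450,-290)))
# flange
print(solve('wrist',(278.5,177),17,T,(450,-290)))
E
```

```text
0.88 247.10554474708172 291.08706225680936 219 275 268 311
0.75 242.40419008686766 73.90035769034236 209 277 38 110
0.71 337.23869021973286 266.80654890133565 310 364 240 293
0.63 278.37314396384767 176.43608779857973 247 309 146 208
[ 446.55091488 -283.83118339]
[ 449.17323672 -284.03890784]
```

View pics/w1c.png

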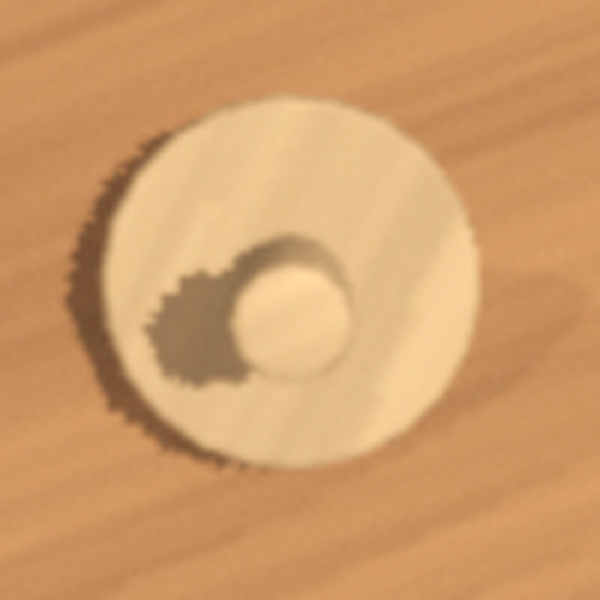

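```bash
python3 - <<'E'
from h import *
T=tool()
print(solve('wrist',(278.6,183.8),52,T,(450,-290)))
plan([449,-286.5,120])
E
```

```text
[ 449.56865772 -284.29013772]
tcp [ 450.4 -286.8  249.6] rot [ 3.141 -0.     2.785] mm in tool [  1.4  -0.3 129.6] frac [ 0.0035 -0.0007  0.3239]
t 4.35 j [-0.69  0.33  1.74  0.    1.08 -1.9 ] f [ 0.   0.1 -0.3] op 0.999
```

```bash
python3 -m pendant '[0,0,0.11,0,-1,0,0,0.11,0,-1,0,0,0.1,0,-1,0,0,0,0,-1,0,0,0,0,-1]'
python3 - <<'E'
from h import *
for i in range(3):
    T=tool(); im=env.read_camera('wrist'); print(T[:3,3])
cv2.imwrite('pics/w2.png',im[:,:,::-1]); np.save('T2.npy',T)
print(lm('lid_knob','wrist'),lm('lid','wrist'))
E
```

```text
t: 4.97
eef_pos: [450.9, -287.2, 122.9]
tcp_rot: [-3.141, 0.001, 2.785]
ft_force: [-0.7, -0.1, 0.4]
opening: 0.999
[ 450.93950915 -287.20212142  122.85916342]
[ 451.03972674 -287.27462247  123.21533555]
[ 451.03569337 -287.24193423  123.26541392]
[([579, -378, 54], 0.74), ([333, -284, 53], 0.7), ([583, -258, 52], 0.62), ([410, -398, 50], 0.57)] [([451, -288, -3], 0.67), ([573, -378, 1], 0.62), ([413, -408, -3], 0.58), ([585, -259, 3], 0.56)]
```

View pics/w2.png

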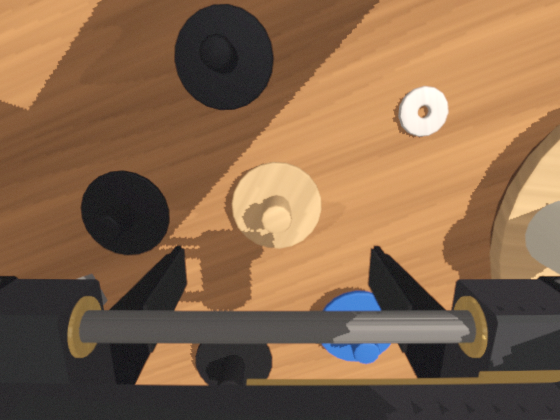

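The lid now shows its flange at about (277,205) and knob top at about (277,218).

```bash
python3 - <<'E'
from h import *
T=np.load('T2.npy')
im=cv2.imread('pics/w2.png'); 
cv2.imwrite('pics/w2c.png',cv2.resize(im[150:270,220:340],(600,600),interpolation=cv2.INTER_CUBIC))
print(solve('wrist',(277,218),52,T,(450,-290)),solve('wrist',(276.7,205.5),17.5,T,(450,-290)))
print(proj('wrist',T[:3,3]-[0,0,0],T),proj('wrist',T[:3,3]-[0,0,70],T))
plan([450,-286.5,24])
E
```

```text
[ 447.62552744 -285.87418893] [ 447.98939714 -286.24280903]
[276.90406189 266.20445076] [276.86787908 223.4888163 ]
tcp [ 450.7 -287.   122.7] rot [-3.141e+00  2.000e-03  2.785e+00] mm in tool [ 1.   0.3 98.7] frac [0.0025 0.0007 0.2468]
t 5.225 j [-0.69  0.48  1.88  0.    0.78 -1.9 ] f [ 0.8 -0.5  0.1] op 1.0
```

View pics/w2c.png

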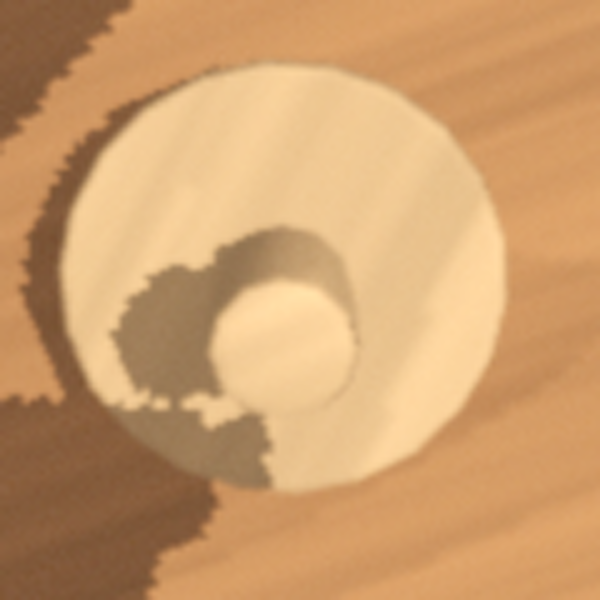

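```bash
python3 -m pendant '[0.006,0,0.1,0,-1,0,0,0.1,0,-1,0,0,0.045,0,-1,0,0,0,0,-1,0,0,0,0,1,0,0,0,0,1,0,0,0,0,1,0,0,0,0,1,0,0,0,0,1,0,0,0,0,1]'; python3 -m pendant '[0,0,0,0,1,0,0,0,0,1,0,0,0,0,1,0,0,0,0,1]'
```

```text
t: 6.48
eef_pos: [448.1, -285.9, 23.6]
tcp_rot: [3.141, -0.0, 2.785]
ft_force: [0.7, -0.4, 0.3]
opening: 0.427
t: 6.98
eef_pos: [448.1, -285.9, 23.6]
tcp_rot: [3.142, 0.0, 2.785]
ft_force: [-0.2, 0.7, -0.5]
opening: 0.223
```

```bash
python3 -m pendant '[0,0,0,0,1,0,0,0,0,1,0,0,-0.05,0,1,0,0,-0.1,0,1,0,0,-0.1,0,1,0,0,-0.1,0,1,0,0,-0.1,0,1,0,0,0,0,1]'
python3 - <<'E'
from h import *
T=tool(); im=env.read_camera('wrist'); cv2.imwrite('pics/w3.png',im[:,:,::-1]); np.save('T3.npy',T)
plan([653,-46,200])
print(lm('lid_knob','wrist'))
for c in('top','scene'):
    i=env.read_camera(c); cv2.imwrite(f'pics/{c}3.png',i[:,:,::-1]);print(c,lm('jar_mouth',c),lm('post_top',c),lm('pointer_tip',c),lm('base',c),lm('carousel',c))
E
```

```text
t: 7.98
eef_pos: [448.9, -286.5, 206.2]
tcp_rot: [-3.14, 0.005, 2.785]
ft_force: [-0.3, -0.3, -0.8]
opening: 0.223
tcp [ 448.3 -286.   204.4] rot [-3.141e+00  2.000e-03  2.785e+00] mm in tool [-108.   296.4    4.5] frac [-0.2701  0.741   0.0111]
t 8.025 j [-0.69  0.37  1.8   0.    0.97 -1.91] f [-0.7  0.  -1.6] op 0.227
[([411, -401, 51], 0.75), ([328, -286, 53], 0.66), ([451, -283, 230], 0.6)]
top [([653, -46, 87], 0.82), ([572, -7, -4], 0.38)] [] [([490, 25, 172], 0.74), ([423, 1, 15], 0.68)] [([573, -11, -2], 0.75), ([693, 328, 1], 0.63)] [([574, -14, -2], 0.58)]
scene [([655, -47, 88], 0.74)] [([489, 31, 174], 0.64)] [([423, 3, 12], 0.85)] [([578, -13, -2], 0.68)] [([581, -10, -1], 0.85)]
```

View pics/w3.png

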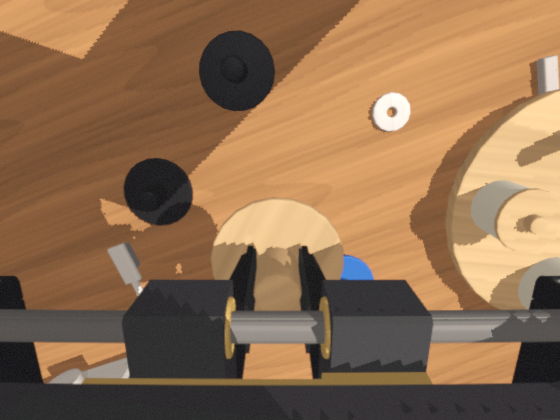

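```bash
python3 -m pendant '[-0.057,0.093,0,0,1,-0.057,0.093,0,0,1,-0.057,0.093,0,0,1,-0.057,0.093,0,0,1,-0.057,0.093,0,0,1,-0.057,0.093,0,0,1,-0.057,0.093,0,0,1,-0.057,0.093,0,0,1,0,0,0,0,1,0,0,0,0,1]'
python3 - <<'E'
from h import *
T=tool(); im=env.read_camera('wrist'); cv2.imwrite('pics/w4.png',im[:,:,::-1]); np.save('T4.npy',T)
plan([653,-46,200])
print(lm('jar_mouth','wrist'),lm('post_top','wrist'),lm('pointer_tip','wrist'))
E
```

```text
t: 9.93
eef_pos: [722.5, -70.9, 203.2]
tcp_rot: [-3.141, -0.001, 2.785]
ft_force: [0.2, 0.0, -0.3]
opening: 0.227
tcp [722.4 -71.3 203.5] rot [-3.141e+00 -1.000e-03  2.784e+00] mm in tool [73.9 -0.5  3.6] frac [ 0.1847 -0.0013  0.0089]
t 9.975 j [-0.19  0.65  1.29 -0.    1.2  -1.4 ] f [ 0.5  0.5 -0.1] op 0.223
[([648, -47, 85], 0.89)] [] []
```

View pics/w4.png

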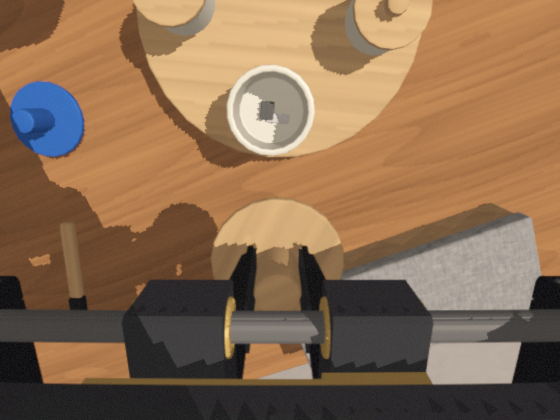

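The jar rim is visible with its centre at about (271,110). I'll fit it precisely.

```bash
python3 - <<'E'
from h import *
T=np.load('T4.npy')
im=cv2.imread('pics/w4.png'); 
cv2.imwrite('pics/w4c.png',cv2.resize(im[55:165,215:325],(600,600),interpolation=cv2.INTER_CUBIC))
def ring(c,r,z): return np.array([proj('wrist',[c[0]+r*np.cos(a),c[1]+r*np.sin(a),z],T) for a in np.linspace(0,6.28,60)])
hsv=cv2.cvtColor(im,cv2.COLOR_BGR2HSV)
m=((hsv[...,1]<60)&(hsv[...,2]>185)).astype(np.uint8); m[170:]=0;m[:60]=0;m[:,:222]=0;m[:,320:]=0
cs,_=cv2.findContours(m,cv2.RETR_EXTERNAL,cv2.CHAIN_APPROX_NONE); c=cv2.convexHull(max(cs,key=len)); print(cv2.fitEllipse(c))
c0=solve('wrist',(270.7,110),89,T,(650,-46)); print(c0)
for q in [c0]:
    g=ring(q,34,89); print(g.min(0),g.max(0)); x,y,w,h=cv2.boundingRect(c); print(x,y,x+w,y+h)
q=solve('wrist',cv2.fitEllipse(c)[0],89,T,(650,-46)); g=ring(q,34,89);print(q,g.min(0),g.max(0))
E
```

```text
((270.267578125, 109.48361206054688), (87.64025115966797, 90.35491943359375), 177.67555236816406)
[648.53133981 -48.37980317]
[226.40460139  62.6268794 ] [315.00111189 154.40810615]
227 65 315 155
[648.05787351 -48.55577154] [225.9563062   62.07633774] [314.58480328 153.92396658]
```

View pics/w4c.png

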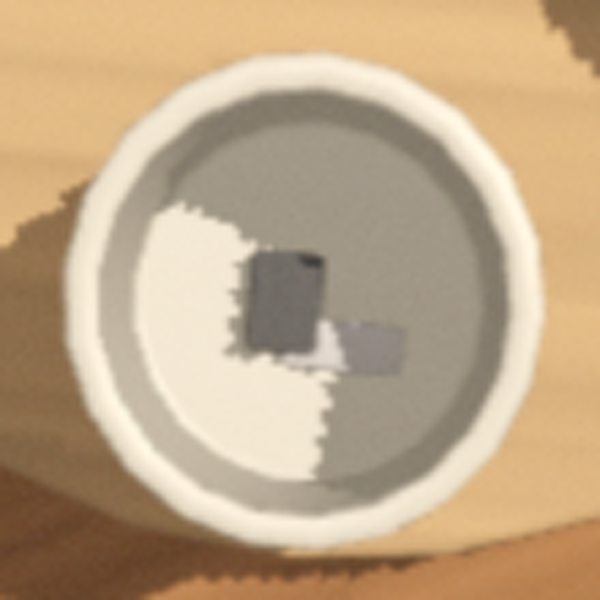

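```bash
python3 - <<'E'
from h import *
T=np.load('T4.npy'); p=T[:3,3]
for dz in (4.6,5.6,6.6):
    g=np.array([proj('wrist',[p[0]+36*np.cos(a),p[1]+36*np.sin(a),p[2]-dz-0],T) for a in np.linspace(0,6.28,100)]); print(dz,g.min(0),g.max(0))
im=cv2.imread('pics/w4.png')
cv2.imwrite('pics/w4d.png',cv2.resize(im[190:290,200:355],(775,500),interpolation=cv2.INTER_CUBIC))
# top/scene cross-check of jar mouth from images
for c in('top','scene'):
    a=cv2.imread(f'pics/{c}3.png'); u,v=proj(c,[650,-48,89]).astype(int); print(c,u,v,proj(c,[650,-48,89]))
    cv2.imwrite(f'pics/{c}3j.png',cv2.resize(a[v-25:v+25,u-25:u+25],(400,400),interpolation=cv2.INTER_CUBIC))
a=np.hstack([cv2.imread('pics/top3j.png'),cv2.imread('pics/scene3j.png')]); cv2.imwrite('pics/j3.png',a)
E
```

```text
4.6 [209.30183749 196.93756959] [344.46056617 321.22670249]
5.6 [209.6375908  196.45740457] [344.1217399  320.21029798]
6.6 [209.97002791 195.98228831] [343.78626077 319.20337149]
top 276 146 [276.95661988 146.22705873]
scene 301 240 [301.13533272 240.08012201]
```

View pics/w4d.png

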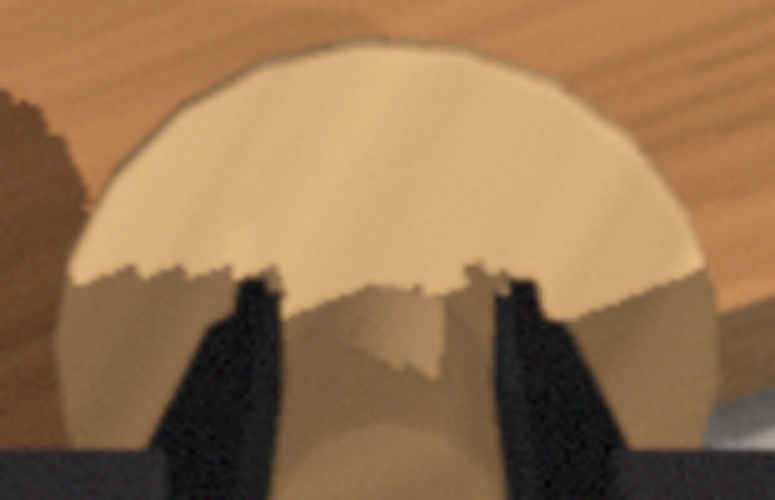

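View pics/j3.png

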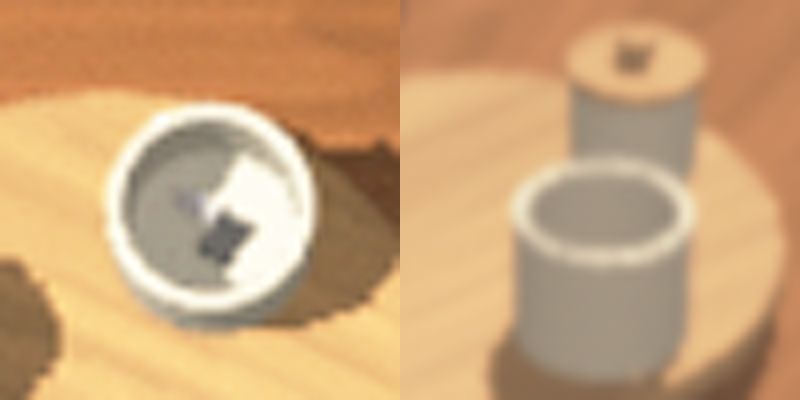

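```bash
python3 -m pendant '[0.095,-0.0048,0,0,1,0.095,-0.0048,0,0,1,0,0,0.098,0,1,0,0,0.098,0,1,0,0,0,0,1,0,0,0,0,1]'
python3 - <<'E'
from h import *
T=tool(); im=env.read_camera('wrist'); cv2.imwrite('pics/w5.png',im[:,:,::-1])
plan([649.8,-48.2,100.6])
a=[]
for c in('top','scene'):
    i=env.read_camera(c)[:,:,::-1]; u,v=proj(c,[650,-48,110]).astype(int)
    a.append(cv2.resize(i[v-30:v+30,u-30:u+30],(400,400),interpolation=cv2.INTER_CUBIC))
cv2.imwrite('pics/j5.png',np.hstack(a))
E
```

```text
t: 10.88
eef_pos: [651.1, -48.2, 126.8]
tcp_rot: [3.141, 0.002, 2.784]
ft_force: [0.2, -0.8, -0.7]
opening: 0.225
tcp [651.2 -48.2 127.1] rot [3.141e+00 3.000e-03 2.784e+00] mm in tool [ 1.4 -0.5 26.5] frac [ 0.0035 -0.0013  0.0663]
t 10.925 j [-0.17  0.62  1.58  0.    0.94 -1.39] f [ 0.7 -0.6 -1.2] op 0.223
```

View pics/j5.png

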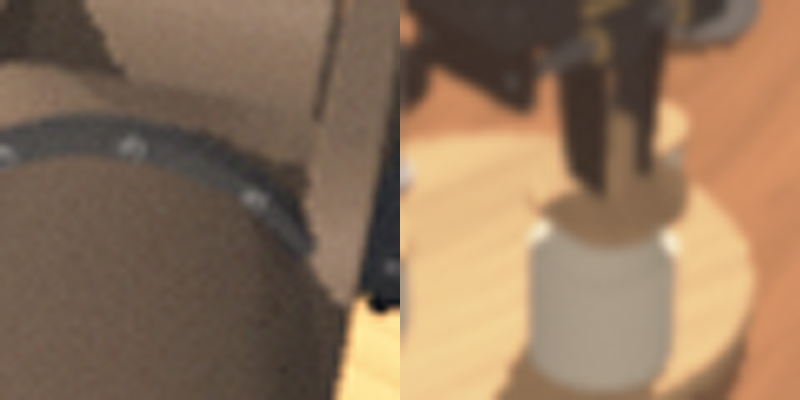

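View pics/w5.png

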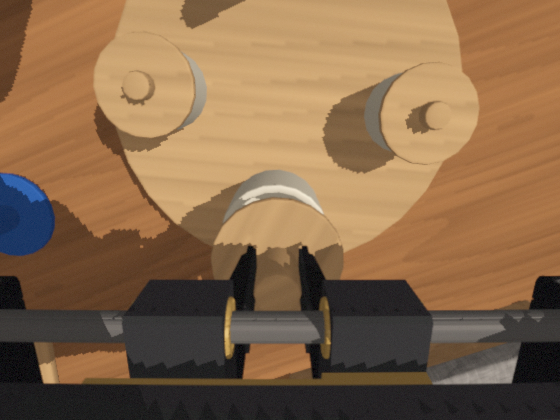

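```bash
python3 - <<'E'
from h import *
T=tool(); im=cv2.imread('pics/w5.png')
S=5; y0,x0=160,205
crop=cv2.resize(im[y0:y0+100,x0:x0+150],(750,500),interpolation=cv2.INTER_CUBIC)
for q,col in (((649.8,-48.2),(255,0,0)),((648.5,-51),(0,0,255))):
  for r in (34,29):
    g=np.array([proj('wrist',[q[0]+r*np.cos(a),q[1]+r*np.sin(a),89],T) for a in np.linspace(0,6.29,100)])
    cv2.polylines(crop,[((g-[x0,y0]+.5)*S-.5).astype(int)],True,col,1)
cv2.imwrite('pics/w5c.png',crop)
E
```

```text
(no output)
```

View pics/w5c.png

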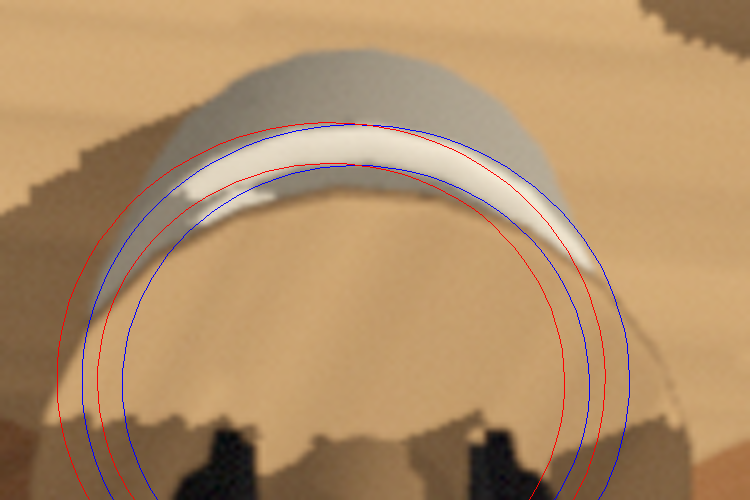

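```bash
python3 -m pendant '[0.0035,-0.002,0,0,1,0,0,0.025,0,1,0,0,0.02,0,1,0,0,0.015,0,1,0,0,0,0,1,0,0,0,0,1]'
```

```text
t: 11.78
eef_pos: [648.8, -48.1, 101.0]
tcp_rot: [3.142, -0.0, 2.785]
ft_force: [0.2, -0.2, -0.5]
opening: 0.227
```

```bash
python3 -m pendant '[0,0,0.0025,0,1,0,0,0.0025,0,1,0,0,0,0,1,0,0,0,0,1]'
```

```text
t: 12.28
eef_pos: [649.0, -48.1, 100.3]
tcp_rot: [3.141, 0.001, 2.785]
ft_force: [-3.1, 1.0, 8.3]
opening: 0.228
```

```bash
python3 -m pendant '[0,0,0,0,0.2,0,0,0,0,0.2,0,0,0,0,0.2,0,0,0,0,0.2,0,0,0,0,0.2]'
python3 -m pendant '[0,0,-0.03,0,0.2,0,0,-0.1,0,0.2,0,0,-0.1,0,0.2,-0.08,0,-0.05,0,-1,-0.1,0,0,0,-1,0,0,0,0,-1,0,0,0,0,-1]'
python3 - <<'E'
from h import *
T=tool(); np.save('T6.npy',T);im=env.read_camera('wrist'); cv2.imwrite('pics/w6.png',im[:,:,::-1])
plan([487.6,28,200])
a=[]
for c in('top','scene'):
    i=env.read_camera(c)[:,:,::-1]; cv2.imwrite(f'pics/{c}6.png',i); u,v=proj(c,[650,-48,110]).astype(int)
    a.append(cv2.resize(i[v-30:v+30,u-30:u+30],(400,400),interpolation=cv2.INTER_CUBIC))
cv2.imwrite('pics/j6.png',np.hstack(a))
E
```

```text
t: 12.9
eef_pos: [648.8, -48.0, 99.1]
tcp_rot: [3.142, -0.0, 2.785]
ft_force: [0.3, 0.9, -0.5]
opening: 0.398
t: 13.78
eef_pos: [715.8, -73.1, 211.3]
tcp_rot: [3.142, -0.001, 2.785]
ft_force: [-0.1, -0.2, -0.5]
opening: 0.765
tcp [715.7 -72.9 211.5] rot [ 3.142 -0.     2.785] mm in tool [249.   14.9  11.6] frac [0.6224 0.0373 0.029 ]
t 13.825 j [-0.19  0.63  1.3   0.    1.21 -1.41] f [-0.2  0.9 -0.3] op 0.805
```

View pics/w6.png

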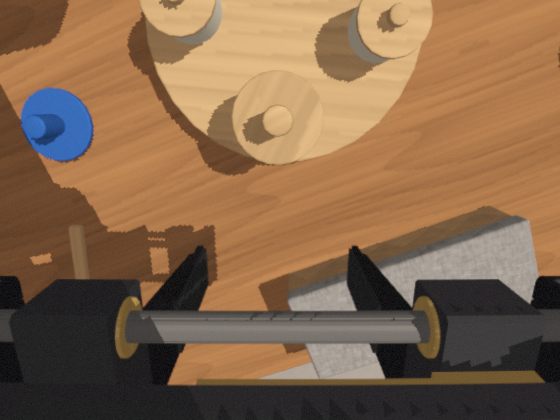

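View pics/j6.png

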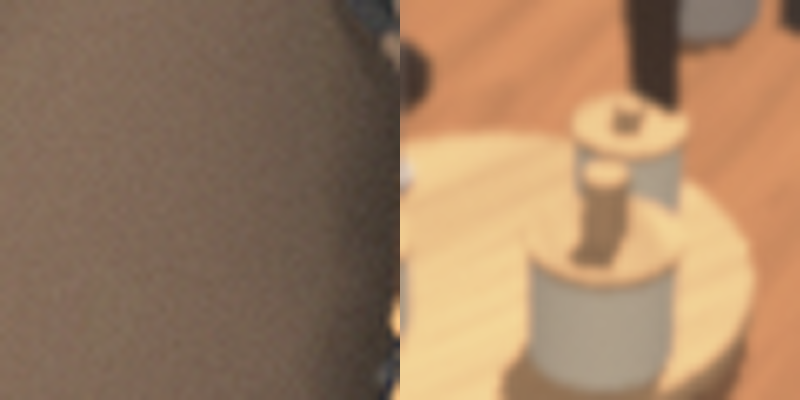

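The lid sits flat on the rim in both views, with its flange at about (277,117) in the wrist picture. Next I'll look at the post.

```bash
python3 -m pendant '[0.117,0.0125,-0.033,0,-1,0.117,0.0125,-0.033,0,-1,0.117,0.0125,-0.033,0,-1,0,0,0,0,-1,0,0,0,0,-1]'
python3 - <<'E'
from h import *
T=tool(); np.save('T7.npy',T);im=env.read_camera('wrist'); cv2.imwrite('pics/w7.png',im[:,:,::-1])
print(lm('post_top','wrist'),lm('pointer_tip','wrist'),lm('base','wrist'))
plan([487.6,28,200]); print(proj('wrist',[487.6,28,170],T),proj('wrist',[487.6,28,34],T),proj('wrist',[423,2.5,12],T))
E
```

```text
t: 14.55
eef_pos: [590.2, -10.1, 251.3]
tcp_rot: [3.141, 0.001, 2.785]
ft_force: [-0.6, 0.0, 0.5]
opening: 0.996
[([488, 29, 169], 0.97), ([532, 324, -3], 0.56)] [([421, 2, 10], 0.96)] [([572, -14, 2], 0.73)]
tcp [590.4 -10.5 250.1] rot [-3.141e+00 -1.000e-03  2.784e+00] mm in tool [1.098e+02 1.000e-01 5.020e+01] frac [0.2744 0.0004 0.1256]
t 14.75 j [-0.13  0.41  1.6   0.    1.13 -1.34] f [ 0.3  0.3 -0.2] op 1.001
[276.77042799  59.24218762] [276.63072425  75.78601977] [232.0220292   24.99228303]
```

View pics/w7.png

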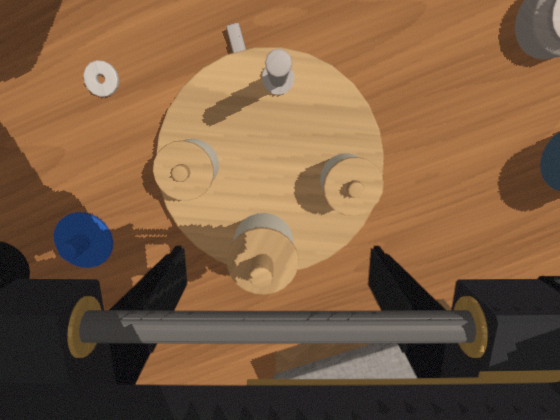

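```bash
python3 - <<'E'
from h import *
T=np.load('T7.npy'); im=cv2.imread('pics/w7.png')
S=3;x0,y0=145,10
crop=cv2.resize(im[y0:y0+200,x0:x0+250],(750,600),interpolation=cv2.INTER_CUBIC)
def draw(q,r,z,col):
    g=np.array([proj('wrist',[q[0]+r*np.cos(a),q[1]+r*np.sin(a),z],T) for a in np.linspace(0,6.29,150)])
    cv2.polylines(crop,[((g-[x0,y0]+.5)*S-.5).astype(int)],True,col,1)
draw((575,-12),125,34,(255,0,0)); draw((488,28),9,170,(0,0,255)); draw((488,28),16,40,(0,255,0))
p=proj('wrist',(421.5,2.2,12),T); cv2.circle(crop,tuple(((p-[x0,y0]+.5)*S).astype(int)),4,(255,255,0),1)
cv2.imwrite('pics/w7c.png',crop)
E
```

```text
(no output)
```

View pics/w7c.png

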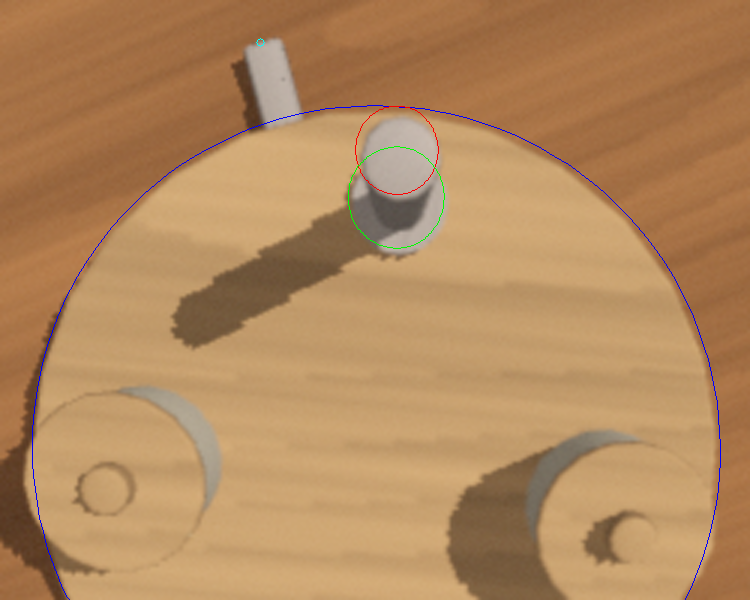

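```bash
python3 -m pendant '[0.09,0.0009,0,0,-1,0.09,0.0009,0,0,-1,0.09,0.0009,0,0,-1,0,0,0,0,-1,0,0,0,0,-1]'
python3 - <<'E'
from h import *
T=tool(); np.save('T8.npy',T);im=env.read_camera('wrist'); cv2.imwrite('pics/w8.png',im[:,:,::-1])
plan([489.5,28.4,129]); print(proj('wrist',[489.5,28.4,170],T),lm('post_top','wrist'))
E
```

```text
t: 15.38
eef_pos: [490.1, 28.3, 250.8]
tcp_rot: [3.141, 0.001, 2.785]
ft_force: [-0.4, 0.7, -0.4]
opening: 1.004
tcp [490.2  28.2 250.7] rot [3.141 0.    2.784] mm in tool [ 8.000e-01 -1.000e-01  1.217e+02] frac [ 1.900e-03 -2.000e-04  3.042e-01]
t 15.425 j [-0.08  0.26  1.83  0.    1.05 -1.29] f [0.5 0.2 0.4] op 0.999
[276.62593427 218.19523597] [([487, 29, 170], 0.68)]
```

View pics/w8.png

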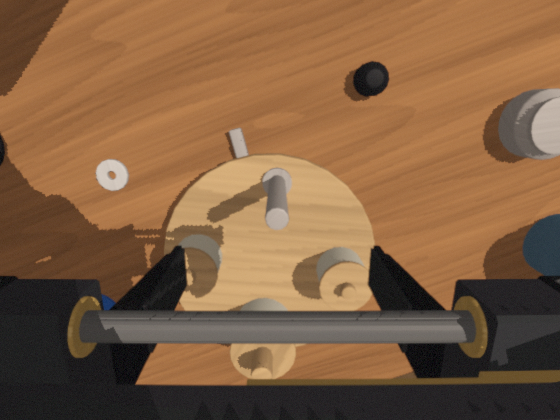

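The post top is at about (277,218), which matches the prediction. The pointer tip is at about (236,129). I'm going down to grip the post.

```bash
python3 - <<'E'
from h import *
T=np.load('T8.npy')
print(solve('wrist',(236,129.5),12,T,(423,3)),solve('wrist',(234.2,24.5),12,np.load('T7.npy'),(423,3)))
# adjacent: cap/adapter for later reference
E
python3 -m pendant '[0.001,0,0.1,0,-1,0,0,0.1,0,-1,0,0,0.1,0,-1,0,0,0.004,0,-1,0,0,0,0,-1,0,0,0,0,1,0,0,0,0,1,0,0,0,0,1,0,0,0,0,1,0,0,0,0,1]'
python3 -m pendant '[0,0,0,0,1,0,0,0,0,1,0,0,0,0,1,0,0,0,0,1,0,0,0,0,1,0,0,0,0,1]'
```

```text
[423.07855406   4.74502553] [423.36039112   4.80052897]
t: 16.73
eef_pos: [488.8, 28.8, 129.3]
tcp_rot: [3.141, 0.0, 2.785]
ft_force: [-1.0, 0.6, 0.6]
opening: 0.53
t: 17.48
eef_pos: [488.8, 28.7, 129.2]
tcp_rot: [3.142, 0.0, 2.785]
ft_force: [-0.1, -0.0, -0.8]
opening: 0.188
```

```bash
python3 -m pendant '[-0.0021,0.0166,0,0.0222,1,-0.0021,0.0166,0,0.0222,1,-0.0021,0.0166,0,0.0222,1,-0.0021,0.0166,0,0.0222,1,-0.0021,0.0166,0,0.0222,1,-0.0021,0.0166,0,0.0222,1,-0.0021,0.0166,0,0.0222,1,-0.0021,0.0166,0,0.0222,1,-0.0021,0.0166,0,0.0222,1,-0.0021,0.0166,0,0.0222,1]'
python3 - <<'E'
from h import *
s=env.state();p=s['eef_pos'][:2]-np.array([575.4,-12.8]); print(np.hypot(*p),np.degrees(np.arctan2(p[1],p[0])),np.degrees(s['tcp_rot'][2]),s['ft_force'],s['joints'])
E
```

```text
t: 18.73
eef_pos: [536.0, 74.5, 129.2]
tcp_rot: [3.142, 0.0, 2.085]
ft_force: [1.7, -4.1, -1.0]
opening: 0.187
95.78633462434696 114.29191236348989 119.47575109910592 [ 1.67480833 -4.1181967  -1.03979622] [ 1.61817327e-02  4.79902202e-01  1.85743737e+00 -3.94093497e-04
  8.04043778e-01 -4.97993790e-01]
```

Good: 40° turned, the radius is constant and the force is low. I'll continue.

```bash
python3 -m pendant '[-0.0021,0.0166,0,0.0222,1,-0.0021,0.0166,0,0.0222,1,-0.0021,0.0166,0,0.0222,1,-0.0021,0.0166,0,0.0222,1,-0.0021,0.0166,0,0.0222,1,-0.0021,0.0166,0,0.0222,1,-0.0021,0.0166,0,0.0222,1,-0.0021,0.0166,0,0.0222,1,-0.0021,0.0166,0,0.0222,1,-0.0021,0.0166,0,0.0222,1]'
python3 -m pendant '[-0.0021,0.0166,0,0.0222,1,-0.0021,0.0166,0,0.0222,1,-0.0021,0.0166,0,0.0222,1,-0.0021,0.0166,0,0.0222,1,-0.0021,0.0166,0,0.0222,1,-0.0021,0.0166,0,0.0222,1,-0.0021,0.0166,0,0.0222,1,-0.0021,0.0166,0,0.0222,1,-0.0021,0.0166,0,0.0222,1,-0.0021,0.0166,0,0.0222,1]'
python3 - <<'E'
from h import *
s=env.state();p=s['eef_pos'][:2]-np.array([575.4,-12.8]); print(np.hypot(*p),np.degrees(np.arctan2(p[1],p[0])),np.degrees(s['tcp_rot'][2]),s['ft_force'],s['joints'])
E
```

```text
t: 19.98
eef_pos: [601.3, 79.4, 129.2]
tcp_rot: [3.142, 0.0, 1.388]
ft_force: [0.0, -2.1, -0.2]
opening: 0.185
t: 21.22
eef_pos: [654.8, 41.4, 129.2]
tcp_rot: [3.141, -0.0, 0.691]
ft_force: [0.2, -0.8, 0.5]
opening: 0.187
96.12619923668825 34.288481357793756 39.56377216666497 [ 0.23837169 -0.83189287  0.52958318] [-3.75510347e-02  6.22126898e-01  1.56410292e+00  3.56500794e-05
  9.54880525e-01  8.42706672e-01]
```

```bash
python3 -m pendant '[-0.0021,0.0166,0,0.0222,1,-0.0021,0.0166,0,0.0222,1,-0.0021,0.0166,0,0.0222,1,-0.0021,0.0166,0,0.0222,1,-0.0021,0.0166,0,0.0222,1,-0.0021,0.0166,0,0.0222,1,-0.0021,0.0166,0,0.0222,1,-0.0021,0.0166,0,0.0222,1,-0.0021,0.0166,0,0.0222,1,-0.0021,0.0166,0,0.0222,1]'
python3 -m pendant '[0,0,0,0,1,0,0,0,0,1]'
python3 - <<'E'
from h import *
s=env.state();p=s['eef_pos'][:2]-np.array([575.4,-12.8]); print(np.hypot(*p),np.degrees(np.arctan2(p[1],p[0])),np.degrees(s['tcp_rot'][2]),s['ft_force'],s['joints'])
T=tool(); np.save('T9.npy',T)
for c in('wrist','top','scene'):
    i=env.read_camera(c); cv2.imwrite(f'pics/{c}9.png',i[:,:,::-1]);print(c,lm('jar_mouth',c),lm('lid_knob',c)[:2],lm('lid',c),lm('pointer_tip',c),lm('base',c),lm('carousel',c))
E
```

```text
t: 22.48
eef_pos: [671.5, -22.4, 129.2]
tcp_rot: [3.141, -0.002, -0.007]
ft_force: [3.1, -1.3, -0.4]
opening: 0.184
t: 22.72
eef_pos: [671.6, -22.2, 129.3]
tcp_rot: [3.141, -0.002, -0.003]
ft_force: [6.4, -4.0, -1.3]
opening: 0.186
96.61497837805771 -5.570271838815502 -0.17806983351423777 [ 6.3760903  -3.986579   -1.25789746] [-1.31191711e-01  6.42288516e-01  1.52156321e+00 -1.64588691e-04
  9.76083148e-01  1.44280490e+00]
wrist [] [] [([582, -258, 2], 0.77)] [] [] []
top [] [([577, -379, 50], 0.85), ([334, -282, 53], 0.78)] [([580, -260, -3], 0.71), ([333, -282, -4], 0.7), ([572, -378, -1], 0.64), ([412, -406, 3], 0.6)] [([421, -157, 6], 0.34)] [] []
scene [([496, -8, 91], 0.87)] [([582, -262, 50], 0.77), ([335, -283, 54], 0.74)] [([333, -286, -1], 0.78), ([574, -378, 0], 0.73), ([577, -9, -3], 0.72), ([575, -259, 1], 0.66)] [([422, 1, 10], 0.62)] [([577, -12, 0], 0.87), ([425, 4, 14], 0.49)] [([578, -12, -3], 0.92)]
```

View pics/wrist9.png

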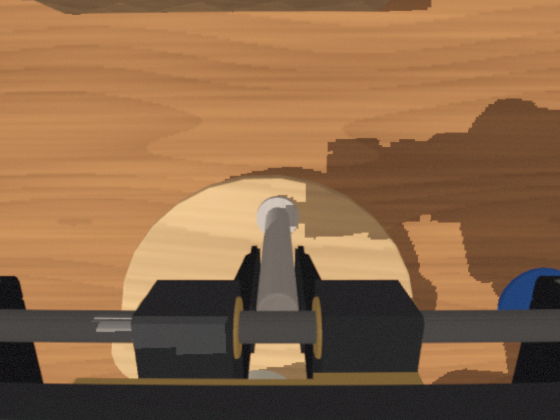

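View pics/top9.png

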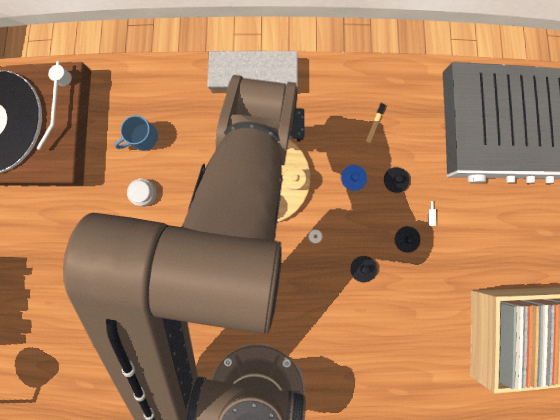

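View pics/scene9.png

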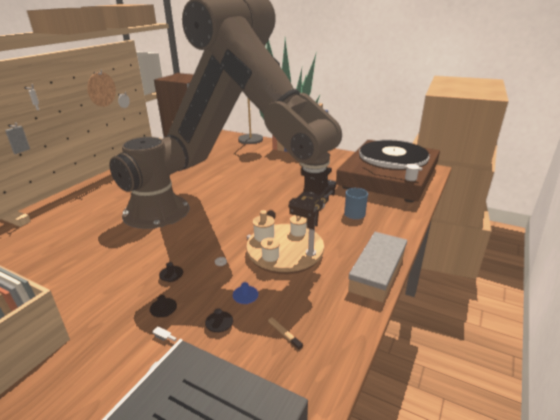

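```bash
python3 - <<'E'
from h import *
out=[]
for n,Tn,(x0,y0) in (('w7','T7',(205,10)),('w8','T8',(205,115))):
    T=np.load(Tn+'.npy'); im=cv2.imread(f'pics/{n}.png'); S=7
    crop=cv2.resize(im[y0:y0+60,x0:x0+57],(399,420),interpolation=cv2.INTER_CUBIC)
    ax=np.array([575.6,-12.6])
    for ang,col in ((173.5,(255,0,0)),(175,(0,0,255))):
        d=np.array([np.cos(np.radians(ang)),np.sin(np.radians(ang))]); nn=np.array([-d[1],d[0]])
        P=[ax+d*r+nn*s for r,s in ((115,-7),(155,-7),(155,7),(115,7))]
        g=np.array([proj('wrist',[*q,12],T) for q in P]); cv2.polylines(crop,[((g-[x0,y0]+.5)*S-.5).astype(int)],True,col,1)
    g=np.array([proj('wrist',[ax[0]+125*np.cos(a),ax[1]+125*np.sin(a),34],T) for a in np.linspace(0,6.29,200)]); cv2.polylines(crop,[((g-[x0,y0]+.5)*S-.5).astype(int)],True,(0,255,0),1)
    out.append(crop)
cv2.imwrite('pics/ptr.png',np.hstack(out))
E
```

```text
(no output)
```

View pics/ptr.png

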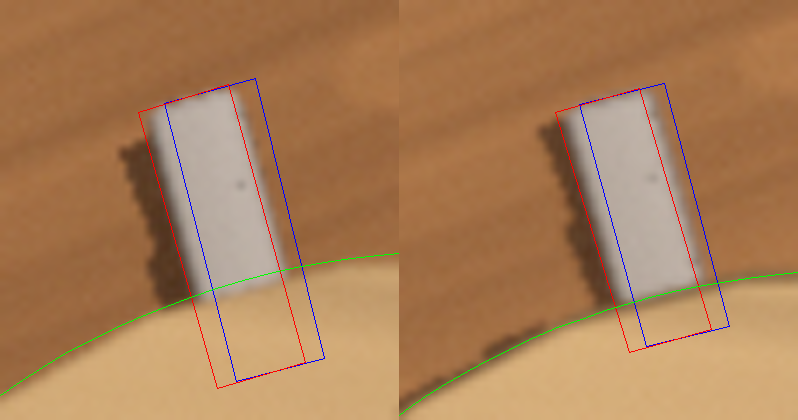

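```bash
python3 - <<'E'
from h import *
im=cv2.imread('pics/scene9.png'); x0,y0,S=230,190,8
crop=cv2.resize(im[y0:y0+75,x0:x0+100],(800,600),interpolation=cv2.INTER_CUBIC)
def C(q,r,z,col):
    g=np.array([proj('scene',[q[0]+r*np.cos(a),q[1]+r*np.sin(a),z],None) for a in np.linspace(0,6.29,100)]); cv2.polylines(crop,[((g-[x0,y0]+.5)*S-.5).astype(int)],True,col,1)
ax=np.array([575.6,-12.6]); C(ax,125,34,(0,255,0))
for a,col in ((174.3,(255,0,0)),(178.3,(0,0,255))):
    for k,r,z in ((0,36,95),(0,11,129),(90,11,97),(-90,11,97)):
        t=np.radians(a+k); C(ax+82*np.array([np.cos(t),np.sin(t)]),r,z,col)
    t=np.radians(a); C(ax-95*np.array([np.cos(t),np.sin(t)]),16,40,col)
cv2.imwrite('pics/s9c.png',crop)
print(np.round(env.state()['eef_pos'],1),env.state()['ft_force'],env.state()['t'])
E
```

```text
[671.6 -22.1 129.3] [ 4.42789851 -2.75918149 -1.78842696] 23.775
```

View pics/s9c.png

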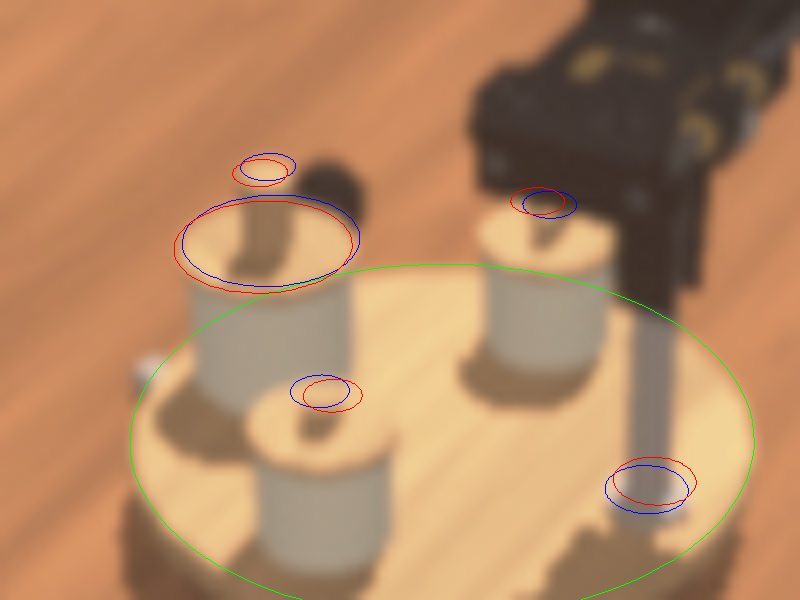

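```bash
python3 -m pendant '[0,0,0,0,1,0,0,0,0,1,0,0,0,0,1,0,0,0,0,1,0,0,0,0,1,0,0,0,0,1]'
python3 - <<'E'
from h import *
i=env.read_camera('scene')[:,:,::-1]; d=cv2.absdiff(i.copy(),cv2.imread('pics/scene9.png')); print(d[190:265,230:330].mean(), d.mean())
s=env.state(); print(s['eef_pos'],s['ft_force'],s['opening'],s['t']); print(env.job_done())
E
```

```text
t: 24.52
eef_pos: [671.6, -22.1, 129.3]
tcp_rot: [3.141, -0.002, -0.003]
ft_force: [5.6, -2.6, -0.2]
opening: 0.184
0.40697777777777777 0.4186592970521542
[671.58592017 -22.04476571 129.28989841] [ 4.99724468 -2.36354806 -2.08504541] 0.1861224202183681 24.575
the job is handed in; nothing more can be done
None
```

The job is done and handed in at 24.6 s of the 64 s allowed; no verdict was reported.

- **Lid:** I set the bare-wood lid on the open jar. Contact came at the expected seated height with about 8 N, and after release it lay flat on the rim in the wrist and scene pictures.
- **Carousel:** I gripped the post and turned the carousel about 160° clockwise along its arc. The arm is still holding the post (opening 0.186, about 18 mm).
- **Alignment:** Measured from the gripper position, the post is at about −5.7°, directly opposite the pointer at about 174.3°. I put the uncertainty at about 0.5–1°.
- **Last checks:** The scene overlay matched to within about 1°. The picture did not change over the last 0.75 s, and the side force on the wrist is steady at about 5–6 N. I moved nothing but the lid and the carousel, and the other things look unmoved in the last pictures.
- **Disagreement:** The network's jar position in the scene picture (496, −8) was about 4 mm (about 2.4°) off my own estimate. That is within its stated error and that camera's visible offset, so I did not correct for it.

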